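# Seat a shower filter cap on its clamped fitting and hold it home

## Task

First wind the crank handwheel of the bench clamp clockwise until the jaw is hard against the round fitting. Then take the knurled metal filter cap, set it mouth down over the upright spigot, turn it until its hidden keyways drop over the pins, and push it down against the springy seal until it is fully home. Finish while still holding the cap in the gripper and pushed home: do not let go, and leave everything else on the counter where it is.

Things in the scene. Friction and masses are not known exactly. Their poses are not given: they have to be found in the camera images.
- clamp: grey bench clamp, bolted down, base plate 130 mm (x) x 290 mm (y) x 12 mm, origin at counter level. Along its own y: steel fitting (round block 60 mm diameter, 45 mm high) at y = -95 mm, sliding jaw (70 mm wide, 39 mm high) in the middle, gearbox (50 mm high) with the level handwheel on top at y = +95 mm
- seat (a point): centre of the fitting's top face, 45 mm above the counter, on the spigot's axis; axes as clamp. A black rubber seal disc, 53 mm diameter, stands 6 mm above this point round the spigot's foot; it sinks flush into the fitting when pressed (about 4 N to start it, 8.5 N when flush) and springs back
- spigot_tip (a point): centre of the top of the upright steel spigot, 30 mm above the seat; spigot 24 mm diameter, top 5 mm tapered to 16 mm. Two round pins, 6 mm diameter, half a turn apart, stick out of it sideways to 19 mm from its axis, their tops 16 mm above the seat. The direction the pins point in differs from run to run and is not given by this point's axes
- collar: the filter cap: knurled steel collar, closed on top, 54 mm diameter, 50 mm high, 0.14 to 0.28 kg, standing mouth down on the counter; origin at the centre of its underside (the mouth), z up. Inside the mouth an 18 mm deep lip with a 26 mm bore (1 mm clear of the spigot all round) has four keyways 10 mm wide along the cap's own x and y axes, out of sight from outside
- collar_top (a point): centre of the cap's closed top, 50 mm above its underside. Set over the spigot, the lip rests on the pins with the cap's underside 16 mm above the seat; turned until keyways are over pins (within about 0.12 rad) it can drop onto the seal, underside 6 mm above the seat; pushed home the underside is level with the seat
- wheel_axis (a point): centre of the handwheel (116 mm diameter, top of its rim 64 mm above the counter), at rim top height on its vertical axis
- crank_grip (a point): middle of the upright black crank handle on the handwheel: 22 mm diameter, 40 mm high, from 66 to 106 mm above the counter, this point 88 mm above it; it stands 50 mm from the wheel's axis, goes round with the wheel and spins freely about its own upright axis
- wheel (a joint): angle of the handwheel in rad, grows when turned clockwise seen from above; 12.57 at the stop. It turns freely with slight friction (about 2.5 N at the handle) and stays where left
- jaw (a joint): travel of the clamp jaw towards the fitting in m, driven by the wheel, 20 mm a turn; 0.040 when it is hard against the fitting, which is the stop
- salad_bowl: glass salad bowl, 210 mm diameter, 75 mm high, origin under its centre; bystander
- mallet: plastic hammer-shaped mallet lying flat, handle 200 mm long, head 90 mm long and 48 mm thick, origin where the handle meets the head, handle to its own -x; bystander
- shower_head: chrome shower head lying face down, head 84 mm diameter, handle 25 mm thick reaching 200 mm to its own -x, origin under the head's centre; bystander
- jar_lid: smooth metal jar lid, 70 mm diameter, 14 mm high, origin under its centre; bystander
- wrench: steel wrench 160 mm long lying flat; bystander
- mug: white ceramic mug, 82 mm diameter, 92 mm high; bystander
There are look-alikes about, which are no part of the job. Leave any green or orange look-alike of the collar alone.

How it is judged:
By the outcome, as a careful person would: the job done as asked, in the order asked, and still so for the second after the job is handed in, while the arm keeps its last pose, push and grip.
It also fails if it takes over 72 s, if anything falls off the work surface, if the arm or the gripper's body presses on something with over 40 N, if the wrist force passes 120 N, or if a joint passes its speed limit or range.

## Robot

A 6-joint arm with a two-finger parallel gripper is mounted at the origin on the work surface. World frame = base frame: x ahead of the robot, y to its left, z up, the work surface at z = 0. Lengths are in m, angles in degrees, forces in N, time in s.
With the tool pointing down it reaches from about 0.325 to 0.85 m from the base axis. Payload 15.5 kg.
Tool frame: the origin (TCP) lies at the very end of the fingers, on their centre line; the grasp point (between the pads) lies arm.grip_depth behind it (arm.grip_depth is the distance from the TCP to the grasp point, in m); z points along the fingers, y is the line along which they close (so a half turn about z gives the same grasp; the last joint's range is limited). The gripper opens to 91 mm and grips with 3 to 60 N. Pads are 32 mm wide; open, the fingers measure 118 mm over their backs; the gripper's body (76 mm by 178 mm) begins 60 mm behind the grasp point.
Start: joints at [-69.127, 28.281, 77.091, -0, 74.628, -5.472], TCP at [0.277, -0.56, 0.19] pointing down, gripper open.
Joint ranges: [-166.48, 166.48], [-47.26, 123.95], [12.59, 153.08], [-70.14, 250.14], [6.76, 159.57], [-176.63, 176.63]. Speed limits (degrees/s): [108.29, 108.29, 147.25, 172.46, 172.46, 172.46].

## Interface

Orientations are given as a 3x3 rotation matrix whose columns are the frame's x, y, z axes.
In Python, from rig import arm gives the robot as it stands. Calls block until the motion is done:
- arm.move_to(position, orientation): joint-space move of the TCP to a pose.
- arm.move_l(position, orientation=None, feed=0.15): straight line of the TCP; orientation=None keeps the orientation; feed is the mean speed in m/s.
- arm.move_joints(angles): joint-space move.
- arm.grip(opening): finger opening in m; the grip force is fixed at half the most; returns when the fingers have stopped.
- arm.sleep(seconds).
- arm.solve_ik(position, orientation): joint angles nearest the present ones, or None.
- arm.snapshot(name): name is "scene" or "top"; returns the picture (420x560x3 uint8, red, green, blue); there is no depth.
- arm.get_calibration(name): a dict with "intrinsics" (3x3 intrinsics, pixels), "cam_to_world" (4x4, takes a point from camera to world coordinates). Camera axes: x right, y down, z forward; pixel columns grow to the right and rows downward; lengths in m; the calibration is good to about 2 mm. A picture is of the moment at which its call begins. get_calibration takes no time and is no camera call.
A pose or a line that the arm cannot do raises arm.Unreachable and nothing moves.
- arm.sign_off(): hands the job in; it is judged then, once.
Readings, each from a call of its own:
- arm.current_t(): time.
- arm.current_joint_positions(): joint angles.
- arm.current_dq(): joint speeds.
- arm.current_tau(): joint torques, N m.
- arm.current_ee_pos(): TCP position.
- arm.current_tool_rot(): TCP orientation.
- arm.current_force(): force on the tool from outside, world axes, zero at the start.
- arm.current_torque(): the same for the moment, N m.
- arm.current_width(): finger opening in m.
- arm.current_grasp_force(): force on a finger pad.
Only numpy, scipy, OpenCV 4.12 (cv2) and the standard library are available. Lean on these libraries where they do the work, as an engineer would, in place of code of your own. Each camera call takes 0.05 s, during which the arm holds its last target. There are 200 camera calls.

## Working session

There is one attempt and no reset: what is moved stays moved. The work goes in short steps, each a Python script; the robot and the scene stay as the last script left them, time stands still between calls to the robot, and variables do not carry over. Pictures are saved under pics/ and viewed, at most 10 in all, crops included, and the job is handed in when it is done.

```bash
ls; mkdir -p pics; python3 - <<'E'
from rig import arm
import cv2
for n in("scene","top"):
    cv2.imwrite(f"pics/{n}0.png",cv2.resize(arm.snapshot(n),(800,600))[:,:,::-1]); c=arm.get_calibration(n); print(n,c)
print(arm.grip_depth,arm.current_t(),arm.current_tool_rot(),arm.current_width())
E
```

```text
pics
scene {'intrinsics': array([[434.73304012,   0.        , 282.59547852],
       [  0.        , 434.73304012, 214.27558238],
       [  0.        ,   0.        ,   1.        ]]), 'cam_to_world': array([[ 0.60947741,  0.68050532, -0.4067552 ,  1.04553359],
       [ 0.79279325, -0.52054028,  0.31704365, -0.30567245],
       [ 0.00401742, -0.51570372, -0.85675757,  1.01783076],
       [ 0.        ,  0.        ,  0.        ,  1.        ]])}
top {'intrinsics': array([[487.13377748,   0.        , 272.05058681],
       [  0.        , 487.13377748, 205.5965149 ],
       [  0.        ,   0.        ,   1.        ]]), 'cam_to_world': array([[-0.00350778, -0.99448877,  0.10478441,  0.42019589],
       [-0.99993597,  0.00461567,  0.0103325 ,  0.02753947],
       [-0.0107592 , -0.10474145, -0.99444128,  1.59255175],
       [ 0.        ,  0.        ,  0.        ,  1.        ]])}
0.0188 0.1 [[ 8.96137928e-01  4.43775480e-01 -3.70335124e-04]
 [ 4.43775620e-01 -8.96137372e-01  1.00449556e-03]
 [ 1.13899357e-04 -1.06451227e-03 -9.99999427e-01]] 0.0910858471838555
```

View pics/scene0.png

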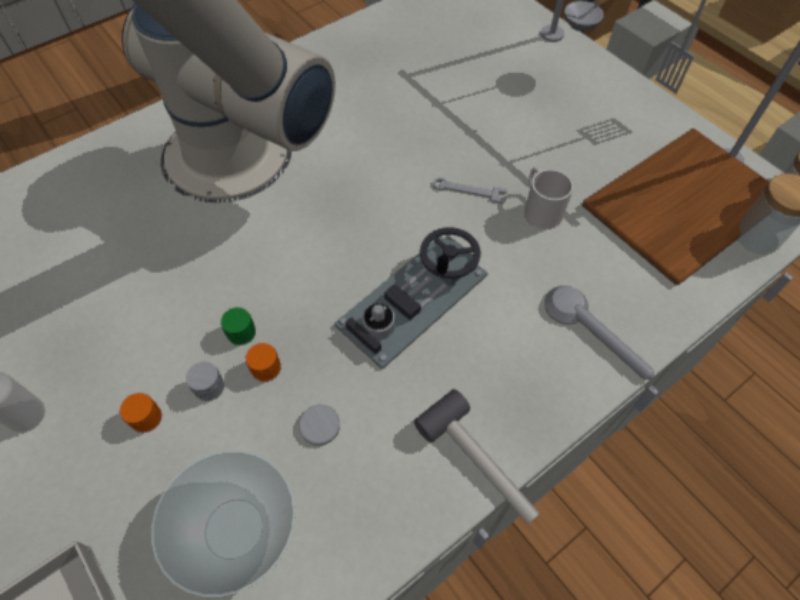

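View pics/top0.png

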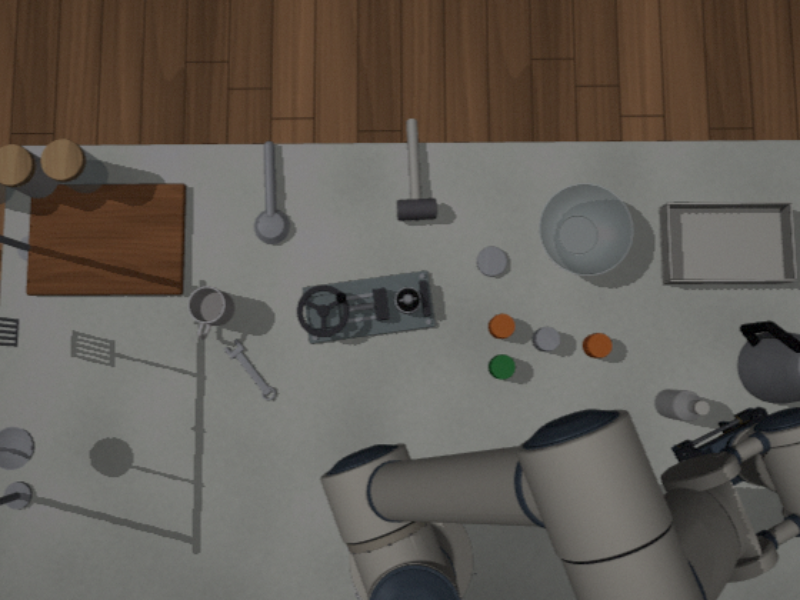

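View crops.

The scene view shows the silver cap at (205,380), between orange and green look-alikes. The clamp is at about (410,300), with the handwheel at (450,252) and the spigot at (378,315). In the top view the cap is at (547,339), the wheel at (323,310), the crank handle at about (341,298) and the spigot at (407,299). Next I'll zoom in.

```bash
python3 - <<'E'
from rig import arm
import cv2,numpy as np
t=arm.snapshot("top")[:,:,::-1];s=arm.snapshot("scene")[:,:,::-1]
cv2.imwrite("pics/t_raw.png",t);cv2.imwrite("pics/s_raw.png",s)
def z(i,x,y,w,h): return cv2.resize(i[y:y+h,x:x+w],(400,300),interpolation=cv2.INTER_CUBIC)
a=np.vstack([np.hstack([z(t,205,180,100,75),z(t,330,205,100,75)]),np.hstack([z(s,230,150,120,90),z(s,60,200,140,105)])])
a=np.clip(a.astype(float)*1.6,0,255)
cv2.imwrite("pics/z1.png",a)
E
```

```text
[ WARN:0@2.074] global loadsave.cpp:1063 imwrite_ Unsupported depth image for selected encoder is fallbacked to CV_8U.
```

View pics/z1.png

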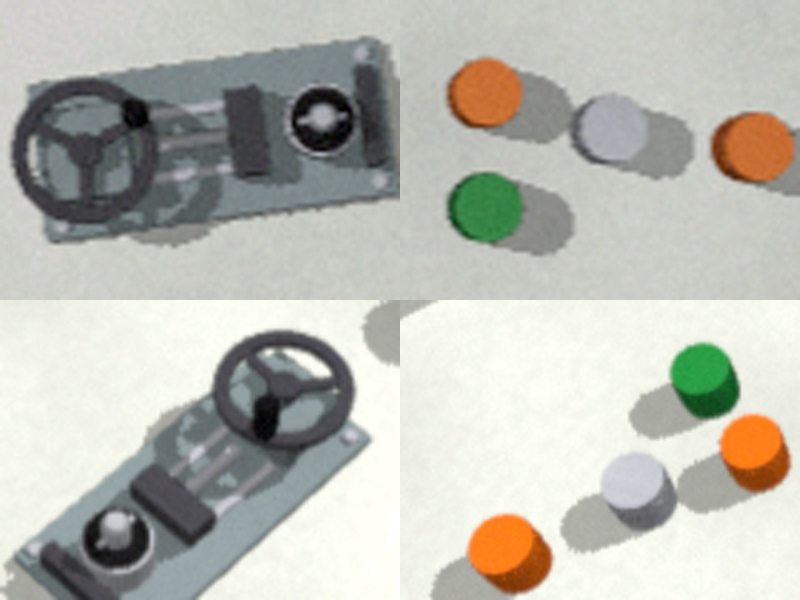

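The zoomed crops show the black seal with the spigot in its middle at zoomed (322,120), with the pins pointing roughly along the clamp's long axis. The crank handle is the black blob at (135,112), and the silver cap is at (612,128). Now I'll measure them.

```bash
cat > v.py <<'E'
from rig import arm
import cv2,numpy as np
def ray(n,uv):
    c=arm.get_calibration(n);uv=np.atleast_2d(uv).astype(float)
    d=np.c_[uv,np.ones(len(uv))]@np.linalg.inv(c["intrinsics"]).T@c["cam_to_world"][:3,:3].T
    return c["cam_to_world"][:3,3],d
def plane(n,uv,z):
    o,d=ray(n,uv);return o+d*((z-o[2])/d[:,2])[:,None]
def tri(u1,u2):
    A=[];b=[]
    for n,u in(("top",u1),("scene",u2)):
        o,d=ray(n,u);d=d[0]/np.linalg.norm(d[0]);P=np.eye(3)-np.outer(d,d);A.append(P);b.append(P@o)
    return np.linalg.lstsq(np.vstack(A),np.hstack(b),rcond=None)[0]
def blob(mask,roi):
    x,y,w,h=roi;m=np.zeros_like(mask);m[y:y+h,x:x+w]=mask[y:y+h,x:x+w]
    k,l,st,ce=cv2.connectedComponentsWithStats(m.astype(np.uint8))
    i=1+np.argmax(st[1:,4]);return l==i,ce[i],st[i]
def circ(n,m,z):
    c,_=cv2.findContours(m.astype(np.uint8),cv2.RETR_EXTERNAL,cv2.CHAIN_APPROX_NONE)
    p=plane(n,cv2.convexHull(max(c,key=len))[:,0],z)
    A=np.c_[p[:,:2],np.ones(len(p))];s=np.linalg.lstsq(A,(p[:,:2]**2).sum(1),rcond=None)[0]
    return s[:2]/2,np.sqrt(s[2]+(s[:2]**2).sum()/4)
E
python3 - <<'E'
from v import *
I={"top":cv2.imread("pics/t_raw.png"),"scene":cv2.imread("pics/s_raw.png")}
roi={"top":dict(wheel=(205,195,42,45),seal=(274,198,22,24),handle=(232,200,14,14),cap=(365,222,36,30)),
     "scene":dict(wheel=(290,155,50,45),seal=(250,210,28,28),handle=(300,175,18,18),cap=(125,248,36,36))}
for n,i in I.items():
    g=i.max(2).astype(int);sat=g-i.min(2);r=roi[n]
    for nm,th,z in(("wheel",62,.064),("seal",40,.051)):
        m,c,s=blob(g<th,r[nm]);print(n,nm,s,circ(n,m,z))
    m,c,s=blob(g<22,r["handle"]);print(n,"handle",c,s,plane(n,c,.106 if n=="top" else .088))
    x,y,w,h=r["cap"];
    for th in((100,),(120,),(135,)) :
        m,c,s=blob((g>th[0])&(i[:,:,0].astype(int)-i[:,:,1]>4),r["cap"]);print(n,"cap",th,c,s,circ(n,m,.05))
    x,y,w,h=r["seal"];print(g[y:y+h,x:x+w])
E
```

```text
top wheel [208 200  39  39 839] (array([0.54061437, 0.1782259 ]), np.float64(0.06553172028185596))
top seal [278 202  16  16 140] (array([0.57022504, 0.00142478]), np.float64(0.024592949361325032))
top handle [238.32432432 208.05405405] [236 205   6   7  37] [[0.56972978 0.14653457 0.106     ]]
top cap (100,) [385.28 239.28] [382 235   7  10  25] (array([ 0.47359585, -0.30958339]), np.float64(0.014428596125893757))Traceback (most recent call last):
  File "<stdin>", line 12, in <module>
  File "v.py", line 17, in blob
    i=1+np.argmax(st[1:,4]);return l==i,ce[i],st[i]
        ~~~~~~~~~^^^^^^^^^^
    return _wrapfunc(a, 'argmax', axis=axis, out=out, **kwds)
    return bound(*args, **kwds)
ValueError: attempt to get argmax of an empty sequence
```

```bash
python3 - <<'E'
from v import *
t=cv2.imread("pics/t_raw.png").astype(int);s=cv2.imread("pics/s_raw.png").astype(int)
print(t[237,366:402].tolist());print(s[266,128:160].tolist());print(t[225:250,382,:].tolist())
for n,i,r in(("top",t,(274,198,22,24)),("scene",s,(250,208,30,30))):
    x,y,w,h=r;print("\n".join(" ".join(f"{v:3d}" for v in q) for q in i.max(2)[y:y+h,x:x+w]))
E
```

```text
[[83, 86, 84], [81, 85, 82], [86, 89, 88], [86, 88, 86], [83, 86, 86], [87, 92, 89], [82, 81, 80], [64, 64, 62], [67, 63, 62], [95, 89, 88], [111, 106, 108], [113, 107, 107], [111, 108, 107], [113, 111, 109], [113, 109, 108], [109, 107, 105], [110, 107, 105], [113, 108, 107], [113, 110, 108], [112, 108, 106], [111, 107, 105], [110, 107, 105], [109, 103, 104], [111, 107, 106], [113, 108, 107], [102, 101, 97], [89, 89, 90], [90, 90, 90], [87, 91, 89], [89, 92, 90], [90, 93, 92], [87, 88, 88], [86, 89, 88], [88, 91, 90], [85, 89, 86], [87, 91, 91]]
[[149, 157, 155], [148, 155, 153], [136, 138, 138], [135, 132, 132], [135, 130, 129], [133, 129, 129], [133, 128, 127], [132, 128, 127], [132, 128, 128], [131, 127, 127], [133, 127, 127], [130, 126, 125], [131, 127, 126], [132, 128, 127], [132, 127, 126], [133, 129, 128], [132, 128, 126], [133, 128, 126], [133, 127, 128], [132, 128, 127], [132, 127, 128], [130, 127, 125], [119, 114, 115], [90, 87, 87], [84, 81, 81], [78, 75, 75], [75, 73, 72], [81, 80, 79], [105, 106, 105], [103, 106, 106], [101, 106, 104], [101, 106, 104]]
[[124, 128, 128], 
[... 5413 characters left out ...]
  39  41  46  63  71  72  72  78  80  85  86  83  74  72  68  64  67  71  74  79  95 105 106 105 105
 38  49  53  52  49  50  45  47  52  66  70  68  70  67  67  67  70  65  65  65  65  69  72  79  89 102 107 106 107 107
 29  38  46  51  49  50  52  50  53  62  67  69  69  68  66  66  67  63  64  65  67  69  78  93 102 104 106 106 106 106
 27  28  35  47  50  52  50  52  52  54  57  65  65  68  68  65  66  64  65  65  66  75  92 100 103 106 105 106 105 106
 37  28  26  35  46  49  51  52  51  52  53  55  55  64  65  64  65  64  68  68  79  90 102 105 107 105 106 107 107 105
 57  37  27  30  34  44  49  49  51  52  54  53  52  58  66  67  69  74  81  89  99 103 103 104 104 106 104 106 107 108
```

```bash
python3 - <<'E'
from v import *
I={"top":cv2.imread("pics/t_raw.png"),"scene":cv2.imread("pics/s_raw.png")}
def ransac(n,m,z,R):
    c,_=cv2.findContours(m.astype(np.uint8),cv2.RETR_EXTERNAL,cv2.CHAIN_APPROX_NONE)
    p=plane(n,max(c,key=len)[:,0],z)[:,:2];rng=np.random.default_rng(0);best=(0,)
    for _ in range(2000):
        q=p[rng.choice(len(p),3,False)];A=np.c_[q,np.ones(3)]
        try:s=np.linalg.solve(A,(q**2).sum(1))
        except: continue
        r=np.sqrt(max(0,s[2]+(s[:2]**2).sum()/4))
        if abs(r-R)>.004: continue
        k=abs(np.linalg.norm(p-s[:2]/2,axis=1)-r)<.002
        if k.sum()>best[0]: best=(k.sum(),k)
    q=p[best[1]];s=np.linalg.lstsq(np.c_[q,np.ones(len(q))],(q**2).sum(1),rcond=None)[0]
    return s[:2]/2,np.sqrt(s[2]+(s[:2]**2).sum()/4),best[0],len(p)
roi={"top":((204,194,48,50),(274,198,22,24),(365,222,36,30)),"scene":((285,152,54,50),(250,205,30,36),(122,244,40,40))}
for n,i in I.items():
    g=i.max(2).astype(int);r=roi[n]
    for th in (45,55): print(n,"wheel",th,ransac(n,blob(g<th,r[0])[0],.064,.058))
    m=blob(g<45,r[1])[0];print(n,"seal",ransac(n,m,.051,.0265))
    f=cv2.blur(i,(3,3)).astype(int)
    m=blob((f[:,:,0]-f[:,:,1]>0)&(g>(96 if n=="top" else 112)),r[2])[0];print(n,"cap",m.sum(),ransac(n,m,.05,.027))
    x,y,w,h=r[0];m,c,s=blob(g<22,r[0]);print(n,"handle",c,s)
    h_=c if n=="top" else (hc,c)[1]
    if n=="top":hc=c
    else: print("handle tri",tri(hc,c))
p=plane("top",[[280,209.62],[290.2,208.47]],.059);d=p[1]-p[0];print("pins",p,np.degrees(np.arctan2(d[1],d[0])),np.linalg.norm(d))
E
```

```text
top wheel 45 (array([0.54340607, 0.18848505]), np.float64(0.054385022798589984), np.int64(89), 108)
top wheel 55 (array([0.54438479, 0.18768807]), np.float64(0.05595684057960015), np.int64(94), 104)
top seal (array([0.57002466, 0.00143073]), np.float64(0.02409614832984225), np.int64(44), 61)
top cap 212 (array([ 0.48249287, -0.30728219]), np.float64(0.02447363848789381), np.int64(45), 45)
top handle [238.32432432 208.05405405] [236 205   6   7  37]
scene wheel 45 (array([0.55127836, 0.18723472]), np.float64(0.05408102239665503), np.int64(40), 100)
scene wheel 55 (array([0.55102723, 0.18680114]), np.float64(0.05547270816636121), np.int64(72), 113)
scene seal (array([0.57387328, 0.0022324 ]), np.float64(0.0240178607993076), np.int64(45), 71)
scene cap 319 (array([ 0.48560058, -0.30499313]), np.float64(0.02444309430706141), np.int64(55), 55)
scene handle [309.33766234 185.15584416] [306 179   8  14  77]
handle tri [0.57276972 0.14939129 0.08222429]
pins [[ 0.56887558  0.01837792  0.059     ]
 [ 0.57238251 -0.01389419  0.059     ]] -83.79814781148231 0.032462100252288066
```

```bash
cat >> v.py <<'E'
def down(deg):
    a=np.radians(deg);y=np.array([np.cos(a),np.sin(a),0]);z=np.array([0,0,-1.]);return np.c_[np.cross(y,z),y,z]
E
python3 - <<'E'
from v import *
p=arm.current_ee_pos();arm.move_l([p[0],p[1],.26],feed=.3)
h=np.array([.5715,.147])
best=None
for d in (60,90,-90,120,-60,30,-120,0,180,-30):
    q=arm.solve_ik([*h,.2],down(d))
    if q is not None:
        if best is None or abs(q[5])<abs(best[1][5]): best=(d,q)
d=best[0];print(best)
arm.move_to([*h,.16],down(d));arm.move_l([*h,.074],feed=.12)
print(arm.current_force(),arm.current_t());arm.grip(.0)
print(arm.current_width(),arm.current_grasp_force(),arm.current_force(),arm.current_ee_pos(),arm.current_t())
i=np.vstack([arm.snapshot("top")[150:300,150:350],arm.snapshot("scene")[100:250,200:400]])
cv2.imwrite("pics/g1.png",np.clip(cv2.resize(i,None,fx=2,fy=2)[:,:,::-1]*1.5,0,255).astype(np.uint8))
E
```

```text
(0, array([ 8.62808222e+00,  2.49128395e+01,  8.14308811e+01, -2.54444375e-14,
        7.36562794e+01,  8.62808222e+00]))
[0.23401669 0.2637259  0.44999963] 4.175
0.019168641458985648 29.998347759246826 [ 2.23147784 -1.67137175 -0.73863171] [0.57185114 0.14693861 0.07407016] 5.2833
```

View pics/g1.png

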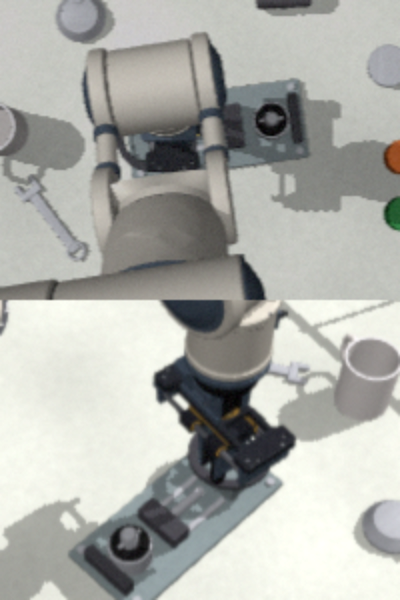

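The gripper holds the handle upright; the spigot and jaw are clear. Next, a first 60° of the circle, with radial force adjusting the centre estimate.

```bash
cat > crank.py <<'E'
from v import *
import json,os
def crank(nmax,step=10,k=1.5e-4,stop=14,feed=.07,lead0=0):
    S=json.load(open("c.json")) if os.path.exists("c.json") else None
    if S is None:
        p=arm.current_ee_pos();c=np.array([.5475,.1875]);d=p[:2]-c;th=np.arctan2(d[1],d[0])
        S=dict(c=(p[:2]-.05*np.array([np.cos(th),np.sin(th)])).tolist(),th=th,turn=0)
    c=np.array(S["c"]);th=S["th"];f0=np.zeros(2);log=[];hit=False
    for i in range(nmax):
        th-=np.radians(step);u=np.array([np.cos(th),np.sin(th)]);t=np.array([u[1],-u[0]])
        arm.move_l([*(c+.05*u),.074],feed=feed);F=np.array(arm.current_force())[:2]
        fr,ft=F@u,F@t;c=c+k*fr*u;S["turn"]+=step
        log.append((S["turn"],round(fr,1),round(ft,1)))
        if ft<-stop: hit=True;break
    S.update(c=c.tolist(),th=th);json.dump(S,open("c.json","w"))
    print(log[::3] if len(log)>20 else log,log[-3:],S,hit,"t",arm.current_t(),"z",arm.current_force()[2],arm.current_width());return hit
E
python3 -c "from crank import *;crank(6)"
```

```text
[(10, np.float64(0.7), np.float64(2.7)), (20, np.float64(-1.2), np.float64(3.1)), (30, np.float64(-1.7), np.float64(3.2)), (40, np.float64(-1.6), np.float64(2.8)), (50, np.float64(-1.5), np.float64(2.7)), (60, np.float64(0.6), np.float64(3.0))] [(40, np.float64(-1.6), np.float64(2.8)), (50, np.float64(-1.5), np.float64(2.7)), (60, np.float64(0.6), np.float64(3.0))] {'c': [0.5461752125068549, 0.19052953988783078], 'th': np.float64(-2.077999539347007), 'turn': 60} False t 7.0333 z 1.0463881547032257 0.019120424323466587
```

```bash
sed -i 's/if ft<-stop/if abs(ft)>stop or abs(fr)>30/' crank.py; python3 -c "from crank import *;crank(16,step=15,k=0,feed=.1)"
```

```text
[(75, np.float64(-1.4), np.float64(3.2)), (90, np.float64(-2.4), np.float64(2.3)), (105, np.float64(-3.0), np.float64(2.3)), (120, np.float64(-4.1), np.float64(1.7)), (135, np.float64(-5.7), np.float64(2.2)), (150, np.float64(-4.8), np.float64(2.2)), (165, np.float64(-4.1), np.float64(3.1)), (180, np.float64(-4.6), np.float64(2.9)), (195, np.float64(-6.0), np.float64(2.5)), (210, np.float64(-3.6), np.float64(3.5)), (225, np.float64(-2.1), np.float64(2.1)), (240, np.float64(0.9), np.float64(2.7)), (255, np.float64(2.9), np.float64(2.4)), (270, np.float64(4.6), np.float64(2.0)), (285, np.float64(6.6), np.float64(3.8)), (300, np.float64(5.2), np.float64(-13.7))] [(270, np.float64(4.6), np.float64(2.0)), (285, np.float64(6.6), np.float64(3.8)), (300, np.float64(5.2), np.float64(-13.7))] {'c': [0.5461752125068549, 0.19052953988783078], 'th': np.float64(-6.266789744133397), 'turn': 300} False t 11.5667 z -2.192541624349235 0.01901136867575293
```

```bash
python3 - <<'E'
from v import *
print(arm.current_force(),arm.current_ee_pos())
i=np.hstack([arm.snapshot("top")[180:255,230:330],arm.snapshot("scene")[170:245,230:330]])
cv2.imwrite("pics/g2.png",np.clip(cv2.resize(i,None,fx=4,fy=4)[:,:,::-1]*1.5,0,255).astype(np.uint8))
E
```

```text
[ 4.92458399 13.79017493 -2.19254162] [0.59635576 0.19329255 0.07423371]
```

View pics/g2.png

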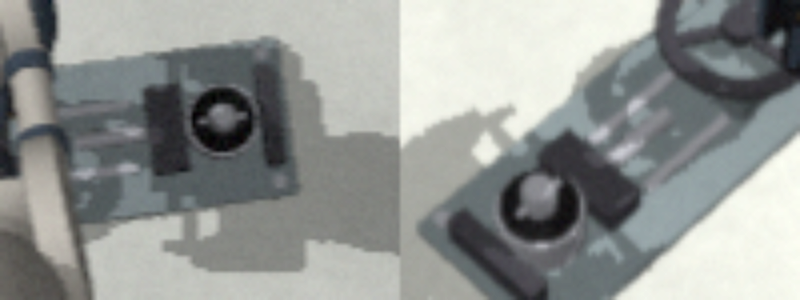

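The jaw now touches the fitting: in the top view the jaw edge at (188,125) meets the fitting's rim. I'll push a bit harder to confirm the stop, then release and grasp the cap.

```bash
python3 - <<'E'
from crank import *
crank(2,step=6,k=0,stop=24,feed=.05)
p=arm.current_ee_pos();arm.move_l([p[0],p[1],.074],feed=.05)  # relax
print(arm.current_force())
arm.grip(.06);arm.move_l([p[0],p[1],.2],feed=.25)
cap=np.array([.484,-.306])
for d in range(0,180,15):
    a=[arm.solve_ik([*q,.2],down(d)) for q in (cap,(.572,.002))]
    print(d,[None if x is None else round(x[5]) for x in a],end=" ")
print(arm.current_t(),arm.current_width())
t=arm.snapshot("top")
E
```

```text
[(306, np.float64(2.0), np.float64(-30.0))] [(306, np.float64(2.0), np.float64(-30.0))] {'c': [0.5461752125068549, 0.19052953988783078], 'th': np.float64(-6.371509499253056), 'turn': 306} True t 11.925 z -3.4332813854894595 0.018844489558408707
[3.86719878 5.21249909 1.40033764]
0 [-38, -6] 15 [-53, -21] 30 [-68, -36] 45 [-83, -51] 60 [-98, -66] 75 [-113, -81] 90 [-128, -96] 105 [-143, -111] 120 [-158, -126] 135 [-173, -141] 150 [172, -156] 165 [157, -171] 13.5917 0.05996827674347311
```

```bash
python3 - <<'E'
from v import *
c=[.484,-.306]
p=arm.current_ee_pos();arm.grip(.08)
arm.move_to([*c,.15],down(90));arm.move_l([*c,.015],feed=.12);print(arm.current_force())
arm.grip(0);print("w1",arm.current_width(),arm.current_force());arm.grip(.075)
arm.move_l([*c,.065],feed=.15);arm.move_to([*c,.065],down(0));arm.move_l([*c,.015],feed=.12)
arm.grip(0);f=np.array(arm.current_force());print("w2",arm.current_width(),arm.current_grasp_force(),f,arm.current_ee_pos())
arm.move_l([*c,.14],feed=.2);arm.sleep(.3);print("lift",np.array(arm.current_force())-f,arm.current_force(),arm.current_torque(),arm.current_width(),arm.current_t())
i=np.vstack([arm.snapshot("top")[180:280,280:440],arm.snapshot("scene")[190:290,70:230]])
cv2.imwrite("pics/g3.png",np.clip(cv2.resize(i,None,fx=3,fy=3)[:,:,::-1]*1.5,0,255).astype(np.uint8))
E
```

```text
[-0.57677308  0.11632569 -0.14767181]
w1 0.052602520376299096 [0.96103172 1.77791214 5.09128899]
w2 0.05301313563711997 30.00187486410141 [ 0.2871518  -0.16688104  7.12068962] [ 0.48427718 -0.30621254  0.01556121]
lift [ 8.00000774e-02 -7.95665694e-03 -8.44723761e+00] [ 0.36715188 -0.17483769 -1.32654799] [-0.06397976 -0.10184554  0.0235898 ] 0.053347563711597344 22.725
```

View pics/g3.png

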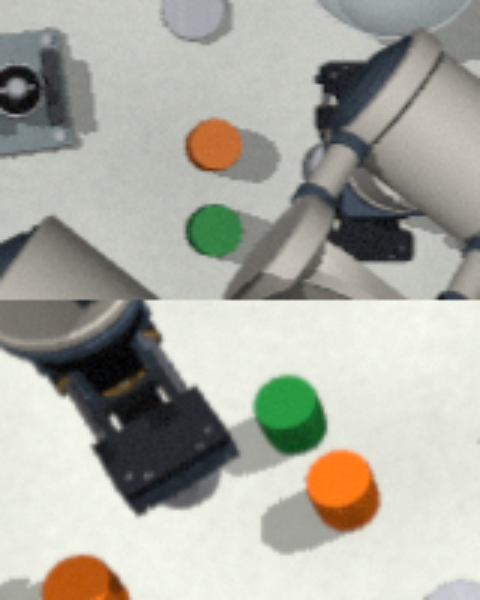

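The cap is held and lifted (about 1.3 N of weight), and the look-alikes haven't moved. Next I'll lower it onto the spigot with force checks.

```bash
python3 - <<'E'
from v import *
s=np.array([.572,.0018])
arm.move_l([*s,.14],down(0),feed=.25);arm.move_l([*s,.1],feed=.1);arm.sleep(.1);f0=np.array(arm.current_force());print(f0)
z=.1
while z>.0745:
    z-=.002;arm.move_l([*s,z],feed=.05);f=np.array(arm.current_force())-f0;p=arm.current_ee_pos()
    print(round(z,4),np.round(f,1),np.round(p,4))
    if f[2]>8 : break
    if np.linalg.norm(f[:2])>1.5: s=s+1.5e-4*f[:2]
print(s,arm.current_torque(),arm.current_t())
E
```

```text
[ 0.15686433  0.28078015 -1.42794835]
0.098 [-1.1  0.   0.3] [0.5721 0.0018 0.0982]
0.096 [-0.5 -1.  -0.4] [0.5719 0.0018 0.0959]
0.094 [ 0.2 -0.1 -0.4] [0.5719 0.0018 0.0938]
0.092 [-0.4 -0.8  0.1] [0.5719 0.0018 0.0919]
0.09 [-0.5  0.2 -0.4] [0.5719 0.0018 0.0899]
0.088 [ 0.5 -0.2  0.1] [0.5719 0.0018 0.0878]
0.086 [-0.  -0.1 -0.2] [0.572  0.0018 0.0859]
0.084 [-0.7  0.3 -0.9] [0.572  0.0019 0.0839]
0.082 [ 0.5  1.2 -1.2] [0.572  0.0018 0.0819]
0.08 [ 0.   1.1 -1.5] [0.572  0.0018 0.0799]
0.078 [ 0.2  1.4 -0.7] [0.572  0.0018 0.0779]
0.076 [-0.8  2.9  4.9] [0.5722 0.0019 0.0762]
0.074 [-3.   0.2 26.1] [0.5728 0.0021 0.0754]
[0.5718851  0.00223502] [0.14205115 0.82192707 0.03610825] 28.1583
```

The lip is resting on the pins at the expected height. Now I'll turn it under a light load.

```bash
python3 - <<'E'
from v import *
s=np.array([.5719,.0021]);z=.0757;fz0=-1.4
arm.move_l([*s,z],feed=.05)
L=[]
for d in np.arange(4,104,4.):
    arm.move_l([*s,z],down(d),feed=.01) if False else arm.move_to([*s,z],down(d))
    f=np.array(arm.current_force());fz=f[2]-fz0;p=arm.current_ee_pos()
    L.append((d,round(z,5),np.round(f,1).tolist(),round(p[2],4),round(arm.current_torque()[2],2)))
    s=s+8e-5*f[:2]*(np.linalg.norm(f[:2])>2)
    if p[2]<.0745: break
    z=min(z+np.clip((fz-7)*4e-5,-.0005,.0005),p[2]+.001)
    if fz>40: break
for l in L:print(*l)
print(s,arm.current_t(),arm.current_width())
E
```

```text
4.0 0.0757 [0.7, 1.6, 6.5] 0.0759 0.1
8.0 0.07573 [1.7, 2.9, 5.6] 0.0759 0.1
12.0 0.07573 [0.7, 0.6, 6.8] 0.0759 0.1
16.0 0.07578 [0.1, 2.9, 7.2] 0.076 0.09
20.0 0.07585 [0.5, 0.9, 6.3] 0.076 0.09
24.0 0.07588 [0.7, 0.2, 5.7] 0.076 0.07
28.0 0.07588 [0.7, 0.9, 6.5] 0.076 0.05
32.0 0.07591 [1.1, 1.0, 5.2] 0.076 0.08
36.0 0.0759 [0.6, 1.0, 4.8] 0.076 0.07
40.0 0.07587 [1.5, 1.9, 3.6] 0.0759 0.09
44.0 0.07579 [2.3, 1.9, 1.7] 0.0757 0.1
48.0 0.07563 [0.8, 0.5, -1.3] 0.0754 -0.01
52.0 0.07535 [1.4, 1.2, -2.3] 0.0752 -0.05
56.0 0.07504 [1.3, 1.7, -2.0] 0.075 0.02
60.0 0.07474 [0.9, 1.2, -1.9] 0.0747 -0.03
64.0 0.07443 [-0.1, 1.3, -1.1] 0.0744 0.01
[0.57245619 0.00300301] 32.4083 0.052936490483871224
```

```bash
python3 - <<'E'
from v import *
s=np.array([.5722,.0026])
arm.move_to([*s,.0746],down(54));print(np.round(arm.current_force(),1),arm.current_torque())
z=.0746
while z>.0670:
    z-=.001;arm.move_l([*s,z],feed=.03);f=np.array(arm.current_force());p=arm.current_ee_pos()
    print(round(z,4),np.round(f,1),np.round(p,4),np.round(arm.current_torque(),2))
    if f[2]>10 : break
    if np.linalg.norm(f[:2])>2: s=s+1e-4*f[:2]
print(s,arm.current_t())
E
```

```text
[ 1.5  2.9 -1.7] [ 0.63400826 -0.4771029   0.02450709]
0.0736 [ 1.9  2.6 -1. ] [0.5723 0.0026 0.0736] [ 0.65 -0.52  0.  ]
0.0726 [ 1.   1.5 -0.8] [0.5723 0.0028 0.0725] [ 0.31 -0.39  0.01]
0.0716 [ 0.3  1.  -2. ] [0.5723 0.0028 0.0715] [ 0.28 -0.32 -0.01]
0.0706 [ 0.6  0.2 -1.7] [0.5723 0.0028 0.0705] [ 0.3  -0.26  0.02]
0.0696 [ 1.3  1.3 -2.2] [0.5723 0.0028 0.0695] [ 0.21 -0.25  0.02]
0.0686 [ 0.3  0.6 -0.9] [0.5723 0.0029 0.0685] [ 0.21 -0.26 -0.  ]
0.0676 [ 0.5  0.7 -1.3] [0.5724 0.0029 0.0675] [ 0.2  -0.2   0.04]
0.0666 [ 0.9  0.7 -0.1] [0.5724 0.0029 0.0666] [ 0.22 -0.28 -0.  ]
[0.57239224 0.00286298] 34.7
```

```bash
python3 - <<'E'
from v import *
s=np.array([.5724,.0029]);z=.0666
while z>.0560:
    z-=.0007 if z>.0617 else .0003;arm.move_l([*s,z],feed=.03);f=np.array(arm.current_force());p=arm.current_ee_pos()
    print(round(z,4),np.round(f,1),np.round(p,4),np.round(arm.current_torque(),2))
    if f[2]>20 : break
    if np.linalg.norm(f[:2])>2: s=s+1e-4*f[:2]
arm.sleep(.7);print(arm.current_force(),arm.current_ee_pos(),arm.current_width(),arm.current_t())
i=np.hstack([arm.snapshot("top")[170:270,190:330],arm.snapshot("scene")[160:260,200:340]])
cv2.imwrite("pics/g4.png",np.clip(cv2.resize(i,None,fx=2.8,fy=2.8)[:,:,::-1]*1.5,0,255).astype(np.uint8))
E
```

```text
0.0659 [-0.4  0.1  3.9] [0.5724 0.0029 0.066 ] [ 0.14 -0.13 -0.02]
0.0652 [-1.5  0.1  3.4] [0.5724 0.0029 0.0652] [ 0.06 -0.04  0.05]
0.0645 [-0.4  0.2  3.1] [0.5724 0.0029 0.0645] [ 0.18 -0.05  0.02]
0.0638 [-0.6  0.1  4. ] [0.5724 0.0029 0.0638] [ 0.12 -0.07  0.06]
0.0631 [-0.7 -0.5  5.1] [0.5724 0.0029 0.0631] [0.12 0.02 0.  ]
0.0624 [-1.8 -0.   4.9] [0.5724 0.0029 0.0624] [0.12 0.01 0.  ]
0.0617 [-1.3 -0.4  5.8] [0.5724 0.0029 0.0617] [ 0.05 -0.01  0.01]
0.0614 [-0.7  0.1  5.2] [0.5724 0.0029 0.0615] [ 0.07 -0.01  0.03]
0.0611 [-1.7 -0.4  6.7] [0.5724 0.0029 0.0612] [ 0.07  0.01 -0.01]
0.0608 [-0.5 -0.4  6.3] [0.5724 0.0029 0.0609] [0.08 0.   0.03]
0.0605 [-2.  -0.   6.6] [0.5725 0.0029 0.0606] [ 0.07  0.08 -0.02]
0.0602 [-1.7 -0.8  9. ] [0.5725 0.0029 0.0604] [ 0.02  0.24 -0.05]
0.0599 [-4.2 -0.9 13.8] [0.5725 0.0028 0.0604] [0.06 0.48 0.02]
0.0596 [-3.7 -0.2 16.2] [0.5724 0.0028 0.0603] [0.32 0.28 0.02]
0.0593 [-3.2 -0.2 19.6] [0.5724 0.0028 0.0603] [0.41 0.23 0.08]
0.059 [-3.4  0.6 22.6] [0.5724 0.0027 0.0603] [ 0.41  0.09 -0.01]
[-3.03858248  0.4065558  23.14932031] [0.5723766  0.00274797 0.06024537] 0.05331016992665178 39.4
```

View pics/g4.png

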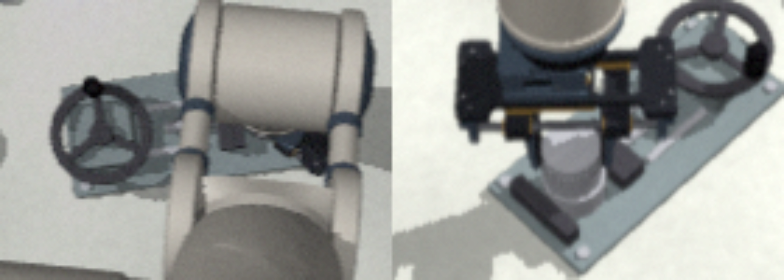

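The cap is fully home: it hit a hard stop at TCP z = 0.0603, about 6 mm below first seal contact, and is held with 23 N of push. The jaw is against the fitting and the crank is where I left it, at (92,87) in the left half. Handing in.

```bash
python3 -c "
from rig import arm
print(arm.sign_off(),arm.current_t())"
```

```text
the job is handed in; nothing more can be done
the job is handed in; nothing more can be done
```

I wound the clamp to its stop with the jaw hard against the fitting, pushed the cap fully home on the spigot, and handed the job in at about 40 s with the cap still gripped and pressed down at about 23 N.

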